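# Open the filter bay of a bench air cleaner

## Task

Open the filter bay of the low air cleaner on the art-room table: press its snap tab all the way in, so that it stays down below the deck, and then push the released filter lid along the deck, off its seat, until the filter bay is completely uncovered. Leave the lid lying flat on the cleaner's deck. Only press and push, gently: do not pinch or lift the lid, and leave the bottle, cup and tape alone.

Things in the scene. Friction and masses are not known exactly. Their poses are not given: they have to be found in the camera images.
- cleaner: Low grey air cleaner, 244 x 120 mm, fixed to the table. Origin: centre of its underside, on the table; z up, x along its length, the way the lid slides off. Flat deck 55 mm above the table, with an end stop 12 mm high at x = +115 mm and a rear wall 10 mm high from x = -122 to -102 mm. Snap tab at x = +23 mm, closed lid at about x = -50 mm, both at y = 0.
- bay (a point): Centre of the lid's seat at deck height, cleaner x = -50 mm. Under it the filter bay: a hole 80 mm (x) by 66 mm (y). Curbs 94 mm apart and 12 mm high guide the lid all along the deck; only at the seat (within 50 mm of this point along x) they carry lips, 82 mm apart, top 16 mm above the deck, which hold the seated lid down. Axes as the cleaner's.
- snap_tab (a joint): How far the tab is pressed straight down, m: 0 = up (top 7 mm above the deck, blocking the lid), 0.007 = flush with the deck, 0.011 = bottom stop (4 mm below the deck). Starts at 0 to 0.002. Takes about 4 N, has no return spring and stays where pressed; counts as fully in beyond 0.009. The lid then slides over it.
- tab_top (a point): Centre of the top face of the snap tab, a grey pad with three dark lines, 40 mm along the cleaner's x and 46 mm along its y. Moves down as it is pressed.
- lid: Loose white plastic filter lid: plate 100 (x) x 90 (y) x 10 mm with four dark slots and an upright push rib, about 0.12 kg. Origin: centre of its underside; axes as the cleaner's. Slides to the cleaner's +x with 2 mm of play each side. Bay fully uncovered when its origin is at cleaner x = +40 mm or more (90 mm of travel); at the end stop it is at +65 mm.
- rib (a point): Centre of the lid's push rib, 10 mm above the plate's top (20 mm above the lid's underside). The rib stands 20 mm high on the plate, 8 mm thick along x, 56 mm long along y, 10 mm behind (-x) the lid's centre. Push its rear (-x) face towards +x.
- bottle: Bystander: blue drinking bottle, 68 mm across, 190 mm tall, origin at the centre of its underside.
- cup: Bystander: white cup, 80 mm across, 110 mm tall, origin at the centre of its underside.
- tape: Bystander: roll of tape lying flat, 96 mm across, 24 mm high, origin at the centre of its underside.
Things that resemble listed ones, but are neither listed nor needed, are in the scene too. What is shaped like the lid but green or turquoise is not meant.

How it is judged (in metres and radians):
On the way, in this order (a step that is already met when the one before it is completed fails the run):
1. the snap tab is pressed in below the deck while the lid is still on its seat (value of joint snap_tab above 0.009 m and x of lid in the frame of cleaner below -0.04 m), for 0.1 s.
2. the lid has been pushed along the deck until the filter bay is uncovered (x of lid in the frame of cleaner above 0.038 m and z of lid in the frame of cleaner between 0.05 and 0.06 m and angle between lid's own z axis and vertical below 0.06 rad), for 0.1 s.
At the end, for the whole second after the job is handed in: The lid lies flat and at rest on the cleaner's deck between the guides, its centre at least 88 mm beyond the centre of the seat (x from 38 to 70 mm in the cleaner's frame), so that the filter bay is uncovered; the snap tab is still pressed in beyond 9 mm (all of step 2 and x of lid in the frame of cleaner below 0.07 m and y of lid in the frame of cleaner between -0.006 and 0.006 m and angle between the x axis of lid and the x axis of cleaner, either way round below 0.12 rad and linear speed of lid below 0.01 m/s and value of joint snap_tab above 0.009 m); the robot touches nothing.
It fails at once if the lid is lifted more than 8 mm off the deck or tipped (z of lid in the frame of cleaner above 0.063 m or angle between lid's own z axis and vertical above 0.2 rad).
It fails at once if the lid is pinched or pushed hard (more than 30 N from the fingers) (contact force between the fingers and lid above 30 N).
It fails at once if the bottle, cup or tape is moved more than 20 mm or tipped (distance of any of bottle, cup, tape from where it was at the start of the episode above 0.02 m or angle between any of bottle, cup, tape's own z axis and vertical above 0.3 rad).
It also fails if it takes over 42 s, if anything falls off the work surface, if the arm or the gripper's body presses on something with over 40 N, if the wrist force passes 120 N, or if a joint passes its speed limit or range.

## Robot

A 6-joint arm with a two-finger parallel gripper is mounted at the origin on the work surface. World frame = base frame: x ahead of the robot, y to its left, z up, the work surface at z = 0. Lengths are in mm, angles in rad, forces in N, time in s.
With the tool pointing down it reaches from about 275 to 750 mm from the base axis. Payload 10.2 kg.
Tool frame: the origin (TCP) lies at the very end of the fingers, on their centre line; the grasp point (between the pads) lies 19 mm behind it; z points along the fingers, y is the line along which they close (so a half turn about z gives the same grasp; the last joint's range is limited). The gripper opens to 85 mm and grips with 20 to 120 N. Pads are 22 mm wide; open, the fingers measure 114 mm over their backs; the gripper's body (76 mm by 85 mm) begins 54 mm behind the grasp point. The pads swing forward as they close: fully open they stand 13 mm farther back than shut.
Start: joints at [-1.509, 0.313, 1.498, -0, 1.331, -0.223], TCP at [147.494, -503.862, 231.294] pointing down, gripper open.
Joint ranges: [-2.94, 2.94], [-0.97, 2.17], [0.19, 2.56], [-1.23, 4.37], [0.02, 3.11], [-2.88, 2.88]. Speed limits (rad/s): [2.39, 2.39, 3.01, 3.14, 3.14, 3.14].

## Interface

Orientations are given as a unit quaternion [w, x, y, z].
In Python, from rig import ctrl gives the robot as it stands.
- The arm moves only by the shell command python3 -m inch 'ROWS' [OPENING] [FORCE]. ROWS is text: rows parted by semicolons, each of 6 numbers parted by spaces: the shift along the tool's x, y, z in mm, then the turn, a rotation vector about the tool's x, y, z in units of 6 degrees (1.0 is 6 degrees). A call has exactly 10 rows; each row shifts and turns the commanded pose from where the row before left it, along the tool's axes as they then stand; what a row does not reach is not made up. A row lasts 1/12 s, in which the tool goes at most 41.7 mm and 7.16 degrees, less where a joint would pass 70% of its speed; a pose out of reach is approached as far as the arm can. A call with a gripper value outside its range is refused whole. OPENING is the opening, from 0 (shut) to 1 (fully open), set as the call begins (- or left out, the last holds). The fingers move at their own pace and stop on an object; FORCE is the grip in N (left out, the last holds). Time passes only in rows, so rows that do not move let the fingers close, or fill a call up. It gives the time, the measured TCP pose, the force, the opening and the grip force at its end, in the units of the state.
- ctrl.sense(): the state, without advancing time (a new reading comes with each control period).
- ctrl.capture(name): name is "side" or "top" or "wrist"; returns a dict with "image" (400x640x3 uint8, red, green, blue), "intrinsics" (3x3 intrinsics, pixels), "D" ([k1, k2, p1, p2, k3] as OpenCV has them; the pictures are not rectified), "rvec" (rotation vector, rad) and "tvec" (3), from world to camera coordinates, as OpenCV has them. Camera axes: x right, y down, z forward; pixel columns grow to the right and rows downward; lengths in mm; the calibration is good to about 2 mm. A picture is of the moment at which its call begins. There is no depth.
- ctrl.finish_job(): hands the job in; it is judged then, once.
The state is a dict: "time_s": time; "joints": joint angles; "dq": joint speeds; "tau": joint torques, N m; "eef_pos": TCP position; "ee_rot": TCP orientation; "force": force on the tool from outside, world axes, zero at the start; "wrist_torque": the same for the moment, N m; "grip_width": opening from 0.0 (shut) to 1.0 (fully open); "grip_force": force on a finger pad.
Only numpy, scipy, OpenCV 4.12 (cv2) and the standard library are available. Lean on these libraries where they do the work, as an engineer would, in place of code of your own. Each camera call takes 0.05 s, during which the arm holds its last target. There are 200 camera calls.

## Working session

There is one attempt and no reset: what is moved stays moved. The work goes in short steps, Python scripts to look and compute and a shell command to move; the robot and the scene stay as the last step left them, time stands still between calls to the robot, and variables do not carry over. Pictures are saved under pics/ and viewed, at most 10 in all, crops included, and the job is handed in when it is done.

```bash
mkdir -p pics; ls; python3 - <<'E'
from rig import ctrl
import cv2
for n in("top","side"):
    c=ctrl.capture(n); cv2.imwrite(f"pics/{n}0.png",c["image"][:,:,::-1])
    print(n,c["intrinsics"],c["D"],c["rvec"],c["tvec"])
s=ctrl.sense();print(s)
E
```

```text
pics
top [[441.03467062   0.         316.16688626]
 [  0.         441.03467062 197.81382707]
 [  0.           0.           1.        ]] [-0.10147161  0.          0.          0.          0.        ] [ 2.16984871 -2.14672076  0.177154  ] [  -6.37941488  591.28404197 1035.81303912]
side [[402.77279441   0.         320.27910695]
 [  0.         402.77279441 201.16389307]
 [  0.           0.           1.        ]] [-0.08198405  0.          0.          0.          0.        ] [ 0.16171456 -2.92085302  1.03698518] [ 569.96271771   87.23127292 1132.09069379]
{'time_s': 0.1, 'joints': array([-1.50939663e+00,  3.13386442e-01,  1.49832474e+00,  3.46947503e-06,
        1.33099400e+00, -2.23390673e-01]), 'dq': array([ 0.00038823, -0.00175595, -0.00335912,  0.00010388, -0.00017954,
       -0.00073574]), 'tau': array([ 3.39839593e-03, -4.12890458e+01, -2.60145539e+01, -1.89213661e-04,
        2.94560225e-03,  2.77411971e-05]), 'eef_pos': array([ 147.48240909, -503.63543594,  230.80988512]), 'ee_rot': array([-5.54300739e-04,  9.89878830e-01,  1.41914032e-01,  4.66847035e-05]), 'force': array([ 1.03661504, -0.58956674,  0.66746827]), 'wrist_torque': array([-0.02791751, -0.02820957, -0.00312127]), 'grip_force': 0.0, 'grip_width': 1.0011417429287452}
```

View pics/top0.png

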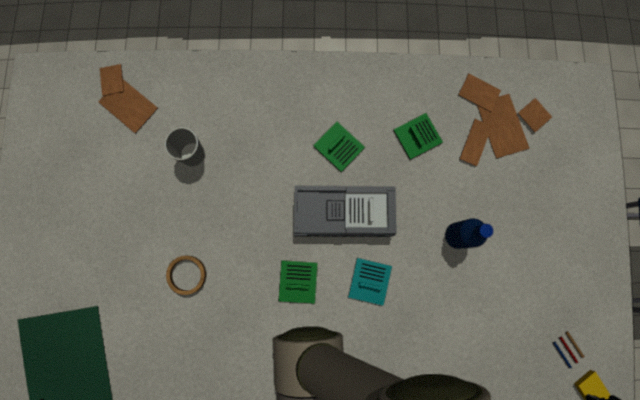

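View pics/side0.png

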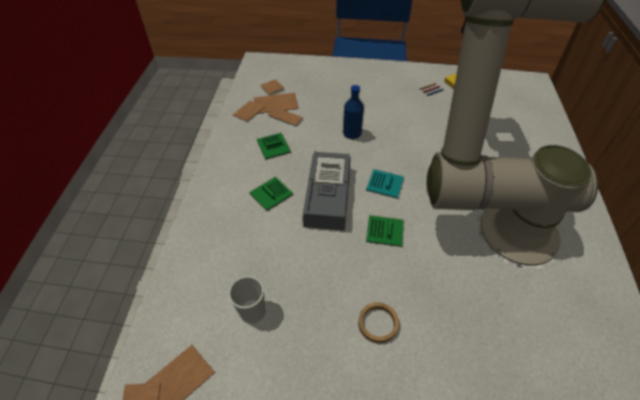

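The top view shows the cleaner spanning about (294,186) to (396,236). Its white lid is on the right at (366,211) and the tab is at (335,210), so the lid slides towards image left. The bottle is at (466,233), the cup at (183,145) and the tape at (186,275), all clear of the cleaner. The side view shows the same arrangement, with the cleaner at (328,190).

```bash
cat > h.py <<'E'
import numpy as np, cv2
def ray(c,uv,z):
    p=cv2.undistortPoints(np.array([[uv]],float),c["intrinsics"],np.array(c["D"]))[0,0]
    R=cv2.Rodrigues(np.array(c["rvec"],float))[0]; t=np.array(c["tvec"],float).ravel()
    o=-R.T@t; d=R.T@np.array([*p,1.]); return o+d*(z-o[2])/d[2]
def proj(c,P):
    return cv2.projectPoints(np.array(P,float).reshape(-1,1,3),np.array(c["rvec"],float),np.array(c["tvec"],float),c["intrinsics"],np.array(c["D"]))[0][:,0]
E
python3 - <<'E'
from rig import ctrl
from h import *
c=ctrl.capture("top"); im=c["image"][:,:,::-1]
k=cv2.resize(im[170:250,285:405],None,fx=6.5,fy=6.5,interpolation=cv2.INTER_CUBIC)
cv2.imwrite("pics/top1.png",k)
for n,uv,z in(("tab",(335,210),62),("lid",(366,211),65),("bottle",(463,235),50),("c1",(294,186),55),("c2",(396,187),55),("c3",(396,236),55),("c4",(293,236),55)): print(n,ray(c,uv,z).round())
E
```

```text
tab [560. -45.  62.]
lid [ 558. -119.   65.]
bottle [ 503. -360.   50.]
c1 [618.  54.  55.]
c2 [ 619. -194.   55.]
c3 [ 499. -193.   55.]
c4 [497.  55.  55.]
```

View pics/top1.png

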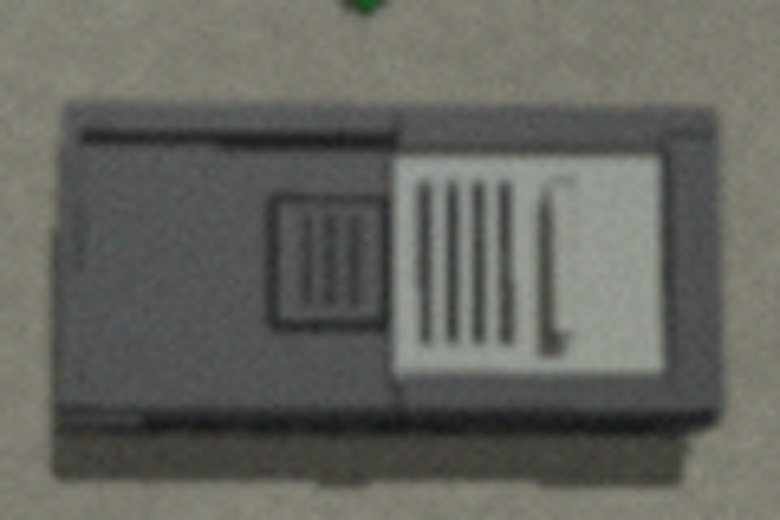

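The enlarged crop shows the tab centre at about (335.6,210.3), the rib at about (370.5,210.8) and the lid centre at about (366.4,210.6). Cleaner +x is therefore roughly world +y, and the sizes agree (248 × 120 mm measured against 244 × 120). Next I refine the pose and make the first move.

```bash
python3 - <<'E'
from rig import ctrl
from h import *
c=ctrl.capture("top")
f=lambda u,v,z: ray(c,(285+(u+.5)/6.5-.5,170+(v+.5)/6.5-.5),z).round(1)
print("tab",f(329,262,61),"lid",f(529,264,65),"rib top-ish",f(556,265,75))
a,b=f(393,153,65),f(663,153,65); d,e=f(395,375,65),f(664,375,65); print("lid corners",a,b,d,e)
print("body",f(65,103,67),f(717,108,65))
E
python3 -m inch '26 -16 0 0 0 0;26 -16 0 0 0 0;26 -16 0 0 0 0;26 -16 0 0 0 0;26 -16 0 0 0 0;26 -16 0 0 0 0;26 -16 0 0 0 0;26 -16 0 0 0 0;26 -16 0 0 0 0;26 -16 0 0 0 0' 0 40
```

```text
tab [560.  -45.4  61. ] lid [ 559.6 -118.9   65. ] rib top-ish [ 558.2 -127.4   75. ]
lid corners [600.3 -68.7  65. ] [ 601.6 -169.1   65. ] [518.3 -69.5  65. ] [ 519.2 -168.5   65. ]
body [617.1  52.5  67. ] [ 618.8 -189.7   65. ]
time_s: 1.03
eef_pos: [352.8, -275.9, 231.3]
ee_rot: [-0.0, 0.99, 0.142, 0.0]
force: [-0.1, -0.6, 0.0]
grip_width: 0.005
grip_force: 0.0
```

```bash
python3 -m inch '26.3 -16.3 0 0 0 0;26.3 -16.3 0 0 0 0;26.3 -16.3 0 0 0 0;26.3 -16.3 0 0 0 0;26.3 -16.3 0 0 0 0;26.3 -16.3 0 0 0 0;26.3 -16.3 0 0 0 0;26.3 -16.3 0 0 0 0;26.3 -16.3 0 0 0 0;26.3 -16.3 0 0 0 0'
python3 -m inch '0 0 10 0 0 0.44;0 0 15 0 0 0.44;0 0 20 0 0 0.44;0 0 20 0 0 0.44;0 0 20 0 0 0.44;0 0 20 0 0 0.44;0 0 15 0 0 0;0 0 10 0 0 0;0 0 0 0 0 0;0 0 0 0 0 0'
python3 - <<'E'
from rig import ctrl
from h import *
c=ctrl.capture("wrist"); a=c["image"][:,:,::-1]
s=ctrl.sense(); print(s["eef_pos"],s["ee_rot"],s["force"])
p=s["eef_pos"]; print(proj(c,[p,[p[0],p[1],62]]))
b=ctrl.capture("side")["image"][:,:,::-1]
b=cv2.resize(b[120:250,250:410],(640,520),interpolation=cv2.INTER_CUBIC)
cv2.imwrite("pics/w2.png",a); cv2.imwrite("pics/s2.png",b)
E
```

```text
time_s: 1.87
eef_pos: [559.5, -45.5, 231.1]
ee_rot: [-0.0, 0.99, 0.142, -0.0]
force: [-0.0, 0.7, -0.0]
grip_width: 0.002
grip_force: 0.0
time_s: 2.7
eef_pos: [558.8, -47.0, 101.5]
ee_rot: [-0.0, 1.0, 0.004, -0.0]
force: [1.4, -0.0, 0.4]
grip_width: -0.002
grip_force: 0.0
[559.12566759 -47.04656535 102.14770744] [1.61504375e-04 9.99990773e-01 4.25157166e-03 5.94062682e-04] [-0.23634537 -0.05800147  0.58344869]
[[321.66138878 246.85930576]
 [321.02439525 217.93841073]]
```

View pics/w2.png

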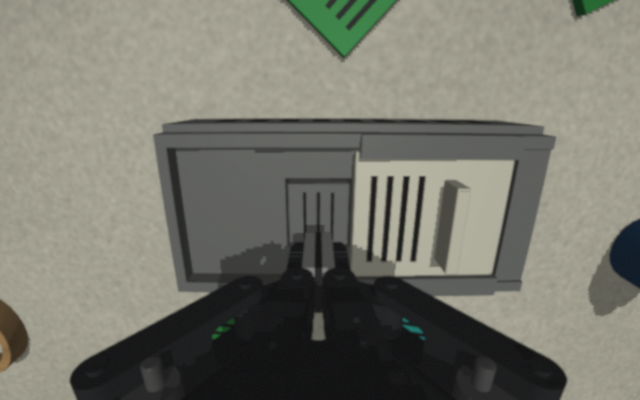

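View pics/s2.png

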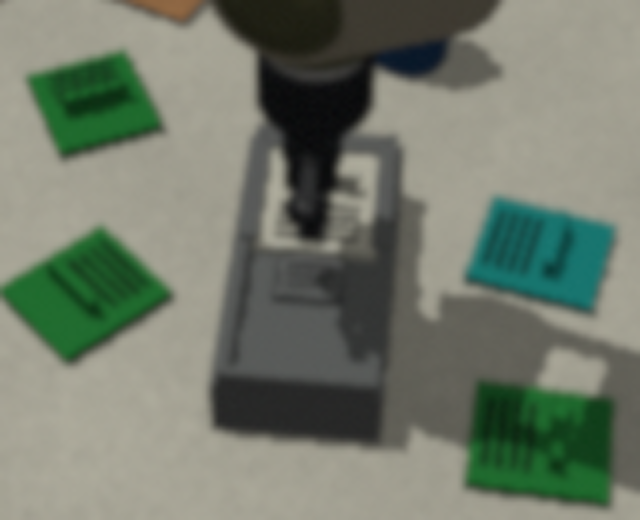

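In the wrist view the tab spans columns 287–353, centred at 320, and the finger tip is above it at 318–321. The side view agrees, so I descend and press.

```bash
python3 -m inch '0 0 6 0 0 0;0 0 8 0 0 0;0 0 8 0 0 0;0 0 7 0 0 0;0 0 4 0 0 0;0 0 2 0 0 0;0 0 2 0 0 0;0 0 1 0 0 0;0 0 1 0 0 0;0 0 0 0 0 0'
python3 -m inch '0 0 1 0 0 0;0 0 1 0 0 0;0 0 1 0 0 0;0 0 1 0 0 0;0 0 1 0 0 0;0 0 1 0 0 0;0 0 1 0 0 0;0 0 1 0 0 0;0 0 0 0 0 0;0 0 0 0 0 0'
```

```text
time_s: 3.63
eef_pos: [558.7, -46.9, 62.3]
ee_rot: [0.0, 1.0, 0.004, 0.0]
force: [-0.0, 0.1, 0.8]
grip_width: 0.0
grip_force: 0.0
time_s: 4.47
eef_pos: [558.7, -46.9, 54.1]
ee_rot: [-0.0, 1.0, 0.004, -0.0]
force: [0.7, 0.6, 1.0]
grip_width: -0.0
grip_force: 0.5
```

```bash
python3 -m inch '0 0 0.5 0 0 0;0 0 0.5 0 0 0;0 0 0.5 0 0 0;0 0 0.5 0 0 0;0 0 0.5 0 0 0;0 0 0.5 0 0 0;0 0 0 0 0 0;0 0 0 0 0 0;0 0 0 0 0 0;0 0 0 0 0 0'
python3 -m inch '0 0 0.3 0 0 0;0 0 0.3 0 0 0;0 0 0.3 0 0 0;0 0 0.3 0 0 0;0 0 0 0 0 0;0 0 0 0 0 0;0 0 0 0 0 0;0 0 0 0 0 0;0 0 0 0 0 0;0 0 0 0 0 0'
```

```text
time_s: 5.3
eef_pos: [558.7, -46.9, 51.2]
ee_rot: [-0.0, 1.0, 0.004, -0.0]
force: [1.9, -0.6, 1.6]
grip_width: 0.0
grip_force: 0.7
time_s: 6.13
eef_pos: [558.7, -46.9, 51.0]
ee_rot: [0.0, 1.0, 0.004, 0.0]
force: [-2.0, 0.9, 10.4]
grip_width: 0.002
grip_force: 5.4
```

The tab bottomed out at z = 51.0 with about 10 N, which is the 11 mm stop. Now I lift and move behind the rib.

```bash
python3 -m inch '0 0 -4 0 0 0;0 0 -8 0 0 0;0 0 -15 0 0 0;0 0 -15 0 0 0;0 0 -10 0 0 0;0 0 -4 0 0 0;0 0 0 0 0 0;0 0 0 0 0 0;0 0 0 0 0 0;0 0 0 0 0 0'
python3 -m inch '0 6 0 0 0 0;0 12 0 0 0 0;0 15 0 0 0 0;0 15 0 0 0 0;0 15 0 0 0 0;0 15 0 0 0 0;0 12 0 0 0 0;0 10 0 0 0 0;0 7 0 0 0 0;0 0 0 0 0 0'
python3 - <<'E'
from rig import ctrl
from h import *
c=ctrl.capture("wrist"); p=ctrl.sense()["eef_pos"]; print(p,proj(c,[p,[p[0],p[1],85],[p[0],p[1]+10,85]]))
cv2.imwrite("pics/w3.png",c["image"][:,:,::-1])
# expected rib rear-top edge end points and rear tab edge
print(proj(c,[[588,-133,85],[532,-133,85],[583,-46,51]]))
for uv,z in (((0,0),85),((640,0),85)): print(ray(c,uv,z).round(1))
E
```

```text
time_s: 6.97
eef_pos: [558.3, -46.8, 105.3]
ee_rot: [-0.0, 1.0, 0.004, -0.001]
force: [-0.1, -1.3, -0.1]
grip_width: 0.0
grip_force: 0.0
time_s: 7.8
eef_pos: [559.5, -155.3, 106.0]
ee_rot: [0.0, 1.0, 0.004, 0.0]
force: [-0.2, 0.3, 0.9]
grip_width: -0.003
grip_force: 0.0
[ 559.51413807 -154.33788734  106.00242008] [[319.73268819 246.86839494]
 [319.57450951 230.27196449]
 [302.869793   230.15017256]]
[[282.58284469 184.23189242]
 [285.21280729 270.04204613]
 [163.39125443 176.94846435]]
[687.5  13.9  85. ]
[ 690.  -320.9   85. ]
```

View pics/w3.png

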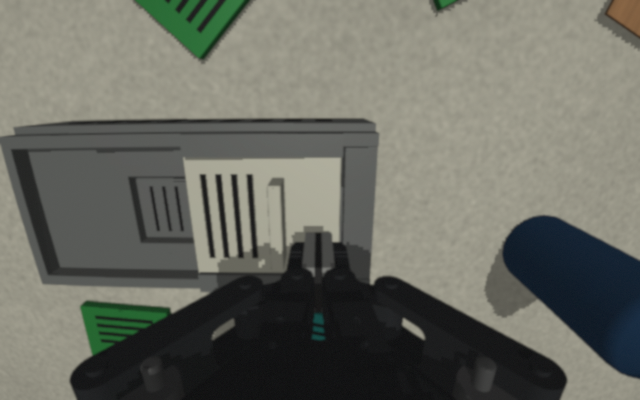

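The tab at (160,210) is now sunk. The rib's rear top edge is at column 285, against 283 predicted, and the closed finger (303–333) stands clear behind it. I descend to z ≈ 70 and start a gentle push.

```bash
python3 -m inch '0 0 4 0 0 0;0 0 6 0 0 0;0 0 6 0 0 0;0 0 6 0 0 0;0 0 5 0 0 0;0 0 4 0 0 0;0 0 2 0 0 0;0 0 2 0 0 0;0 0 1 0 0 0;0 0 0 0 0 0'
python3 -m inch '0 -2 0 0 0 0;0 -2 0 0 0 0;0 -2 0 0 0 0;0 -2 0 0 0 0;0 -2 0 0 0 0;0 -2 0 0 0 0;0 -2 0 0 0 0;0 -2 0 0 0 0;0 -2 0 0 0 0;0 -2 0 0 0 0'
```

```text
time_s: 8.68
eef_pos: [559.6, -153.9, 70.0]
ee_rot: [-0.0, 1.0, 0.004, -0.0]
force: [0.4, -0.2, -0.0]
grip_width: -0.0
grip_force: 0.0
time_s: 9.52
eef_pos: [559.5, -133.9, 70.2]
ee_rot: [0.0, 1.0, 0.004, 0.0]
force: [0.4, -2.2, 1.4]
grip_width: -0.003
grip_force: 1.0
```

```bash
python3 -m inch '0 -3 0 0 0 0;0 -4 0 0 0 0;0 -4 0 0 0 0;0 -4 0 0 0 0;0 -4 0 0 0 0;0 -4 0 0 0 0;0 -4 0 0 0 0;0 -4 0 0 0 0;0 -4 0 0 0 0;0 -4 0 0 0 0'
python3 -m inch '0 -4 0 0 0 0;0 -4 0 0 0 0;0 -4 0 0 0 0;0 -4 0 0 0 0;0 -4 0 0 0 0;0 -4 0 0 0 0;0 -4 0 0 0 0;0 -4 0 0 0 0;0 -4 0 0 0 0;0 -4 0 0 0 0'
python3 -m inch '0 -3 0 0 0 0;0 -3 0 0 0 0;0 -2 0 0 0 0;0 -1 0 0 0 0;0 0 0 0 0 0;0 0 0 0 0 0;0 0 0 0 0 0;0 0 0 0 0 0;0 0 0 0 0 0;0 0 0 0 0 0'
python3 - <<'E'
from rig import ctrl
from h import *
c=ctrl.capture("wrist"); cv2.imwrite("pics/w4.png",c["image"][:,:,::-1])
o=np.array([559.5,-69,0]); f=lambda x,y,z: o+[-y-.01*x,x,z]
print(ctrl.sense()["eef_pos"])
for X in(38,45,52,65): print(X,proj(c,[f(X+50,-40,65),f(X-50,-40,65)]).round(1).tolist())
E
```

```text
time_s: 10.35
eef_pos: [559.1, -94.5, 70.1]
ee_rot: [0.0, 1.0, 0.004, 0.0]
force: [-0.6, -2.3, 1.9]
grip_width: 0.002
grip_force: 1.1
time_s: 11.18
eef_pos: [558.7, -54.5, 70.1]
ee_rot: [0.0, 1.0, 0.004, 0.0]
force: [-0.9, -2.1, 2.8]
grip_width: 0.002
grip_force: 1.1
time_s: 12.02
eef_pos: [558.6, -45.9, 70.0]
ee_rot: [-0.0, 1.0, 0.004, -0.0]
force: [0.6, 0.1, -0.2]
grip_width: -0.003
grip_force: 0.0
[558.63783586 -45.92326434  70.04526042]
38 [[195.4, 170.4], [391.4, 170.0]]
45 [[182.0, 170.5], [377.7, 170.0]]
52 [[168.7, 170.5], [363.9, 170.0]]
65 [[144.3, 170.7], [338.3, 170.0]]
```

View pics/w4.png

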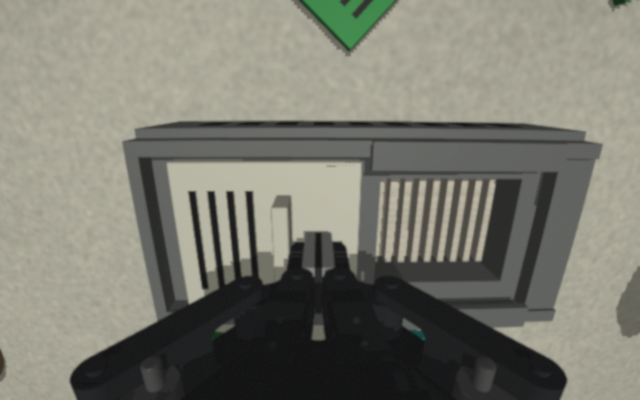

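The lid's edges are at columns 168 and 362, which puts it at cleaner x ≈ +52 mm. The bay (380–520) is fully uncovered and the lid lies flat. I back off, lift clear and hand in.

```bash
python3 -m inch '0 2 0 0 0 0;0 3 0 0 0 0;0 3 0 0 0 0;0 0 -5 0 0 0;0 0 -10 0 0 0;0 0 -15 0 0 0;0 0 -15 0 0 0;0 0 -15 0 0 0;0 0 -10 0 0 0;0 0 -5 0 0 0'
python3 -m inch '0 0 -10 0 0 0;0 0 -10 0 0 0;0 0 0 0 0 0;0 0 0 0 0 0;0 0 0 0 0 0;0 0 0 0 0 0;0 0 0 0 0 0;0 0 0 0 0 0;0 0 0 0 0 0;0 0 0 0 0 0'
python3 - <<'E'
from rig import ctrl
import cv2
cv2.imwrite("pics/w5.png",ctrl.capture("wrist")["image"][:,:,::-1])
E
```

```text
time_s: 12.9
eef_pos: [559.3, -54.0, 147.2]
ee_rot: [0.0, 1.0, 0.004, 0.001]
force: [0.1, 0.5, -0.4]
grip_width: -0.001
grip_force: 0.0
time_s: 13.73
eef_pos: [558.7, -53.9, 165.0]
ee_rot: [-0.0, 1.0, 0.004, -0.0]
force: [-0.2, -0.5, 0.9]
grip_width: -0.0
grip_force: 0.0
```

View pics/w5.png

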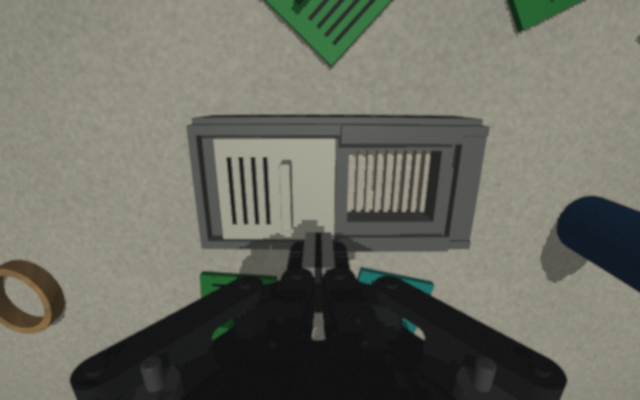

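The lid lies flat and square between the guides at (275,190). The bay at (390,185) is open, the gripper is clear, and the bottle and tape have not moved.

```bash
python3 -c "
from rig import ctrl
print(ctrl.finish_job())"
```

```text
the job is handed in; nothing more can be done
None
```

I pressed the snap tab to its bottom stop and pushed the lid to about x = +52 mm; the bay is fully uncovered, the lid lies flat, and the job is handed in (no verdict was returned).

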